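# Tug the latched instrument cassette, then turn it over to drain

### The arm

A 6-joint arm with a two-finger parallel gripper is mounted at the origin on the work surface. World frame = base frame: x ahead of the robot, y to its left, z up, the work surface at z = 0. Lengths are in m, angles in rad, forces in N, time in s.
With the tool pointing down it reaches from about 0.325 to 0.775 m from the base axis. Payload 5.5 kg.
Tool frame: the origin (TCP) lies midway between the tips of the shut fingers; the grasp point (between the pads) lies 19 mm behind it; z points along the fingers, x is the direction in which the jaws open and shut, and the axes are right-handed (so a half turn about z gives the same grasp; the last joint's range is limited). The gripper opens to 85 mm and grips with 20 to 120 N. Pads are 22 mm wide; open, the fingers measure 114 mm over their backs; the gripper's body (76 mm by 85 mm) begins 54 mm behind the grasp point. The pads swing forward as they close: fully open they stand 13 mm farther back than shut.
Start: joints at [-1.181, 0.091, 1.231, -0, 1.82, -0.057], TCP at [0.259, -0.541, 0.231] pointing down, gripper open.
Joint ranges: [-2.87, 2.87], [-0.86, 2.18], [0.17, 2.46], [-1.51, 4.65], [0.06, 2.69], [-2.65, 2.65]. Speed limits (rad/s): [2.57, 2.57, 3.01, 3.14, 3.14, 3.14].

### API

Orientations are given as a unit quaternion [w, x, y, z].
In Python, from cell import telemetry, viewer, ticket, models gives the robot as it stands.
- The arm moves only by the tool apply_moves, never from a script. Its argument "rows" is a list of rows, each an object of numbers: "x", "y", "z": the shift along the world's x, y, z in mm; "spin": the turn about the world's z in degrees. In form: [{"x": .., "y": .., "z": .., "spin": ..}, ...]. A call has 1 to 8 rows; each row shifts and turns the commanded pose from where the row before left it; what a row does not reach is not made up. A row lasts 1/8 s, in which the tool goes at most 62.5 mm and 10.7 degrees, less where a joint would pass 70% of its speed; a pose out of reach is approached as far as the arm can. A call is refused whole if a number of a shift passes 62.5 or a number of a turn 10.7, either way. A call with a gripper value outside its range is refused whole. "jaw" is the finger opening in mm, from 0 to 85.4, set as the call begins (left out, the last holds). The fingers move at their own pace and stop on an object; "force" is the grip in N (left out, the last holds). Time passes only in rows, so rows that do not move let the fingers close. It gives the time, the measured TCP pose, the force and the opening at its end, in the units of the state.
- telemetry.sense(): the state, without advancing time (a new reading comes with each control period).
- viewer.read_camera(name): name is "scene" or "side" or "wrist"; returns a dict with "pixels" (384x512x3 uint8, red, green, blue), "z_map" (384x512 float32, m along the optical axis (not along the pixel's ray), 0 where there is no reading), "vfov" (degrees; the focal length in pixels is half the picture's height over the tangent of half this angle, whatever the lens; pixels are square), "cx", "cy" (the principal point, pixels), "extrinsics" (4x4, takes a point from world to camera coordinates). Camera axes: x right, y up, looking along -z (the intrinsics and any distortion apply to the point x, -y, -z); pixel columns grow to the right and rows downward; lengths in m; the calibration is good to about 2 mm. The wrist camera is an equidistant fisheye: a pixel r from the principal point sees the ray r / f radians off the axis. A picture is of the moment at which its call begins.
- ticket.sign_off(): hands the job in, once; it reports no verdict.
Trained networks look in a picture, given as the dict that the camera call returned (one of the last four; its "shot" number tells which), for a name from the list of things; names that differ only in an ending like _2 or _b are one class to them, and where a whole thing is asked for, a point or a joint stands for the part that bears it (a point fixed in the world has none). Each returns a list of dicts, best first, with "score" (0 to 1); they miss things now and then, are a little off and sometimes report something else, mostly with a low value. They report only what shows in the picture. A call takes as long as a camera call.
- models.find_in(picture, query): "bbox" ([centre column, centre row, width, height] as shares, 0 to 1, of the picture: columns of its width, rows of its height, round what is visible of it).
- models.place_of(picture, query): "location" ([column, row] as shares, 0 to 1, of the picture: columns of its width, rows of its height: a listed point, or the origin of a listed thing).
The state is a dict: "time": time; "q": joint angles; "qd": joint speeds; "tau": joint torques, N m; "ee_pos": TCP position; "ee_rot": TCP orientation; "force": force on the tool from outside, world axes, zero at the start; "torque": the same for the moment, N m; "finger_gap": finger opening in m.
Only numpy, scipy, OpenCV 4.12 (cv2) and the standard library are available. Lean on these libraries where they do the work, as an engineer would, in place of code of your own. Each camera call takes 0.05 s, during which the arm holds its last target. There are 200 camera calls.

### The job

The long instrument cassette has been rinsed and must be turned upside down in its swivel stand to drain. First, while it is still right side up, tug its bar handle straight outwards, away from the stand's pivot, until the latch stops it, and hold it there for a moment to make sure that the latch holds; then swing the cassette over by that handle until it lies level and fully upside down, and let go. Leave the short cassette in the other stand alone.

Things in the scene. Friction and masses are not known exactly. Their poses are not given: they have to be found in the camera images.
- long_bar (a point): Middle of the round bar handle of the LONG steel cassette (180 mm long, 92 deep, 30 thick, slotted lid up). Bar 10 mm thick, level, 110 mm free between its end arms, 54 mm clear of the cassette's edge; on the robot's side at the start, 100 mm from the pivot line and parallel to it. Its x axis points from the bar to the pivot, y along the bar, z out of the lid.
- long_pivot (a point): Middle of the long cassette's pivot line, 95 mm above the table, between two white uprights of a fixed stand (white base 130 x 250 mm). x axis level, from the robot's side to the far side; y along the pivot; z up. The bar runs on an upright half circle of 100 mm radius about it: up from the robot's side, over the top, down on the far side. Position and heading vary.
- long_swivel (a joint): Turn of the long cassette about its pivot, rad: 0 is level, right side up, bar on the robot's side; pi/2 has the bar above the pivot; pi (a stop) is level, upside down, bar on the far side. Starts at 0.05 to 0.4. Stiff: takes about 1 to 4 N at the bar to turn, and stays where it is left.
- long_cassette (a joint): How far the long cassette is pulled out of its swivel frame, along the line from pivot to bar, m: 0 is seated; the spring latch gives up to 0.010 and stops there. About 2 N starts it, 5.5 N at 6 mm, 8 N at the stop; it springs back when let go.
- short_bar (a point): Middle of the bar handle of the SHORT cassette (110 mm long), in a stand of the same make with a base 130 x 180 mm; otherwise it looks alike. Not to be moved. Which stand is on the left and which on the right varies.

How it is judged:
By the outcome, as a careful person would: the job done as asked, in the order asked, and still so for the second after the job is handed in, with the robot touching nothing.
It also fails if it takes over 38 s, if anything falls off the work surface, if the arm or the gripper's body presses on something with over 40 N, if the wrist force passes 120 N, or if a joint passes its speed limit or range.

## Working session

There is one attempt and no reset: what is moved stays moved. The work goes in short steps, Python scripts to look and compute and a tool call to move; the robot and the scene stay as the last step left them, time stands still between calls to the robot, and variables do not carry over. Pictures are saved under pics/ and viewed, about 8 in all and at most 12, crops included, and the job is handed in when it is done.

Besides the shell and the picture viewer there is one more tool, called in YAML: its name, and indented under it one key for each argument. apply_moves: Moves the arm, as the interface text tells. Its arguments: {"type":"object","properties":{"rows":{"type":"array","items":{"type":"object","properties":{"x":{"type":"number"},"y":{"type":"number"},"z":{"type":"number"},"spin":{"type":"number"}}}},"jaw":{"type":"number"},"force":{"type":"number"}},"required":["rows"]}

```bash
ls; mkdir -p pics; cat > h.py <<'E'
import numpy as np, cv2
from cell import telemetry, viewer, ticket, models
def cam(n): return viewer.read_camera(n)
def f_of(p): return p["pixels"].shape[0]/2/np.tan(np.radians(p["vfov"])/2)
def unproj(p,u,v,d):
    f=f_of(p); c=np.array([(u-p["cx"])/f*d,-(v-p["cy"])/f*d,-d+0*u]); E=np.array(p["extrinsics"])
    return ((c.T-E[:3,3])@E[:3,:3])
def cloud(p):
    v,u=np.mgrid[:384,:512].astype(float); d=p["z_map"].astype(float)
    w=unproj(p,u.ravel(),v.ravel(),d.ravel()).reshape(384,512,3); w[d<=0]=np.nan; return w
def save(p,n,): cv2.imwrite("pics/"+n,p["pixels"][:,:,::-1])
E
python3 - <<'E'
from h import *
s=telemetry.sense(); print(s)
ims=[]
for n in("scene","side"):
    p=cam(n); ims.append(p["pixels"]); print(n,p["vfov"],p["cx"],p["cy"],{k:v for k,v in p.items() if k not in("pixels","z_map","extrinsics")}, np.linalg.inv(p["extrinsics"])[:3,3])
    w=cloud(p)
    for q in("long_bar","long_pivot","short_bar"):
        for r in models.place_of(p,q)[:2]:
            u,v=r["location"][0]*512,r["location"][1]*384
            print(q,r["score"],u,v,w[int(v),int(u)])
    save(p,n+"0.png")
E
```

```text
pics
{'time': 0.0, 'q': array([-1.18067618e+00,  9.18889161e-02,  1.23186907e+00, -9.96771108e-06,
        1.81981668e+00, -5.67003581e-02]), 'qd': array([ 0.00047343,  0.0004682 ,  0.00046081,  0.00142441, -0.00015112,
       -0.00086397]), 'tau': array([-1.56473816e-03, -4.58731771e+01, -4.18030250e+01, -3.32092968e-04,
        1.14748735e-02,  3.10362441e-05]), 'ee_pos': array([ 0.25914821, -0.5408368 ,  0.23014237]), 'ee_rot': array([-5.70817285e-04,  8.46196419e-01, -5.32870189e-01, -8.10118210e-04]), 'force': array([-0.42830049, -0.61746922, -0.53937987]), 'torque': array([0.02249285, 0.03711642, 0.01259729]), 'finger_gap': 0.0853220040498775}
scene 52.863654741887956 255.50301221519874 189.0479330688304 {'vfov': 52.863654741887956, 'cx': 255.50301221519874, 'cy': 189.0479330688304, 'shot': 1} [ 0.81321437 -0.25165397  0.65477569]
long_bar 0.86 178.8928 210.89280000000002 [ 0.45362998 -0.12450183  0.12628864]
long_pivot 0.57 204.3904 266.11199999999997 [ 0.555613   -0.1462137   0.10841731]
short_bar 0.98 291.7888 135.01440000000002 [0.43168009 0.15188558 0.10556643]
side 44.43108360261554 257.13549456129334 196.8086187562221 {'vfov': 44.43108360261554, 'cx': 257.13549456129334, 'cy': 196.8086187562221, 'shot': 2} [0.32791651 0.6790578  0.55906885]
long_bar 0.66 299.3152 184.0128 [ 0.45434214 -0.09815659  0.12448276]
long_pivot 0.65 257.0752 184.896 [ 0.53729566 -0.09861381  0.11452798]
short_bar 0.6 283.904 286.1952 [0.42975925 0.17050214 0.10486516]
```

View pics/scene0.png

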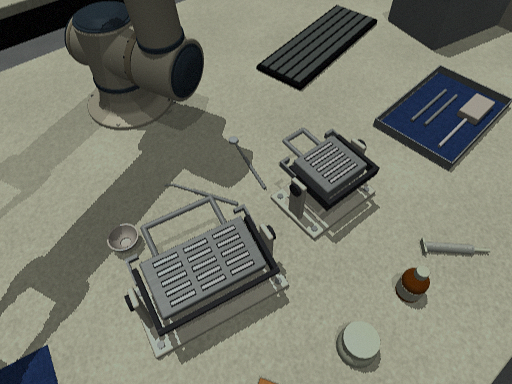

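View pics/side0.png

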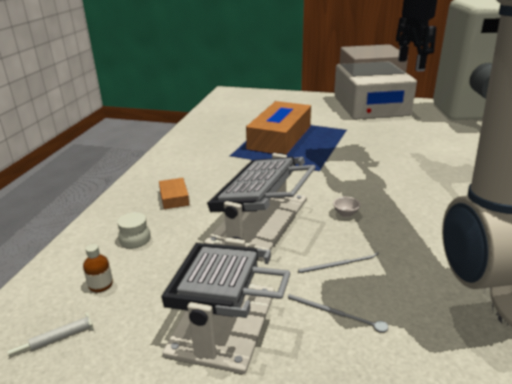

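The long cassette is the left one in the scene view, with its bar from about (143,228) to (212,200). In the side view it is the upper one. Next I'll fit the geometry from the depth.

```bash
cat > fit.py <<'E'
from h import *
def bar_lid(p):
    w=cloud(p).reshape(-1,3); w=w[~np.isnan(w).any(1)]
    m=(w[:,0]>.38)&(w[:,0]<.72)&(w[:,1]>-.34)&(w[:,1]<.06)&(w[:,2]>.075)&(w[:,2]<.3)
    return w[m]
if __name__=="__main__":
  for n in("scene","side"):
    p=cam(n); w=bar_lid(p); rng=np.random.default_rng(0); best=0
    for _ in range(500):
        a=w[rng.choice(len(w),3,False)]; nn=np.cross(a[1]-a[0],a[2]-a[0]); L=np.linalg.norm(nn)
        if L<1e-5: continue
        nn/=L
        if abs(nn[2])<.7: continue
        k=abs((w-a[0])@nn)<.0025
        if k.sum()>best: best=k.sum(); K=k
    c=w[K].mean(0); nn=np.linalg.svd(w[K]-c)[2][2]; nn*=np.sign(nn[2])
    tilt=np.arccos(nn[2]); hx=nn[:2]/np.linalg.norm(nn[:2])  # slope-down direction
    print(n,len(w),best,"lid c",c.round(4),"n",nn.round(4),"tilt",tilt.round(3),"head",np.degrees(np.arctan2(hx[1],hx[0])).round(1))
    x=w[:,0:2]@hx; y=w[:,0:2]@np.array([-hx[1],hx[0]])
    # profile along x: extents
    for lo in np.arange(x.min(),x.max(),.01):
        k=(x>=lo)&(x<lo+.01)
        print(round(lo,3),k.sum(),"y",*np.percentile(y[k],[1,50,99]).round(3),"z",*np.percentile(w[k,2],[2,50,98]).round(3))
E
python3 fit.py
```

```text
scene 10295 6991 lid c [ 0.5561 -0.1522  0.1071] n [ 0.2745 -0.0543  0.9601] tilt 0.284 head -11.2
0.464 348 y -0.099 -0.03 0.027 z 0.118 0.125 0.127
0.474 176 y -0.1 -0.061 0.028 z 0.118 0.122 0.125
0.484 74 y -0.1 -0.091 0.029 z 0.115 0.119 0.122
0.494 77 y -0.1 -0.091 0.049 z 0.111 0.117 0.119
0.504 234 y -0.139 -0.091 0.069 z 0.104 0.115 0.118
0.514 101 y -0.14 -0.093 0.069 z 0.102 0.113 0.118
0.524 613 y -0.139 -0.03 0.068 z 0.104 0.119 0.121
0.534 834 y -0.138 -0.04 0.067 z 0.106 0.117 0.12
0.544 863 y -0.139 -0.039 0.078 z 0.095 0.114 0.117
0.554 988 y -0.155 -0.041 0.087 z 0.091 0.111 0.115
0.564 1009 y -0.157 -0.037 0.088 z 0.088 0.109 0.112
0.574 1051 y -0.157 -0.042 0.086 z 0.082 0.106 0.109
0.584 948 y -0.15 -0.046 0.066 z 0.082 0.103 0.107
0.594 876 y -0.134 -0.038 0.066 z 0.09 0.101 0.104
0.604 1107 y -0.134 -0.04 0.065 z 0.077 0.097 0.101
0.614 233 y -0.135 -0.03 0.068 z 0.085 0.091 0.097
0.624 763 y -0.134 -0.052 0.065 z 0.076 0.089 0.091
side 3549 1573 lid c [ 0.5545 -0.1268  0.1079] n [ 0.2864 -0.044   0.9571] tilt 0.294 head -8.7
0.458 191 y -0.113 -0.046 0.011 z 0.119 0.125 0.127
0.468 47 y -0.113 0.005 0.012 z 0.116 0.122 0.125
0.478 47 y -0.117 0.006 0.012 z 0.113 0.118 0.121
0.488 67 y -0.158 -0.111 0.011 z 0.106 0.114 0.119
0.498 155 y -0.155 0.01 0.052 z 0.104 0.113 0.118
0.508 364 y -0.16 -0.07 0.05 z 0.094 0.107 0.116
0.518 389 y -0.157 -0.017 0.05 z 0.1 0.118 0.121
0.528 251 y -0.155 -0.008 0.05 z 0.096 0.118 0.12
0.538 260 y -0.169 -0.009 0.064 z 0.085 0.114 0.117
0.548 335 y -0.175 0.03 0.07 z 0.079 0.109 0.115
0.558 302 y -0.172 0.002 0.07 z 0.079 0.109 0.112
0.568 261 y -0.168 -0.01 0.069 z 0.08 0.107 0.109
0.578 162 y -0.155 -0.029 0.062 z 0.087 0.104 0.107
0.588 228 y -0.155 -0.014 0.046 z 0.078 0.101 0.104
0.598 190 y -0.159 0.001 0.046 z 0.077 0.098 0.101
0.608 124 y -0.155 -0.051 0.046 z 0.077 0.089 0.096
0.618 176 y -0.154 -0.009 0.045 z 0.079 0.089 0.092
```

```bash
cat > bar.py <<'E'
from fit import *
allp=[]
for n in("scene","side"):
    p=cam(n); C=np.linalg.inv(p["extrinsics"])[:3,3]; w=bar_lid(p)
    h0=np.array([np.cos(np.radians(-10)),np.sin(np.radians(-10))]); x=w[:,:2]@h0; y=w[:,:2]@[-h0[1],h0[0]]
    k=(x<x.min()+.016)&(y>np.percentile(y[x<x.min()+.016],2)+.012)&(y<np.percentile(y[x<x.min()+.016],98)-.012)
    b=w[k]
    for _ in range(4):
        c=b.mean(0); d=np.linalg.svd(b-c)[2][0]; d*=np.sign(d[1]); r=(b-c)-np.outer((b-c)@d,d); b=b[np.linalg.norm(r,axis=1)<.0075]
    v=C-c; v-=v@d*d; v/=np.linalg.norm(v)
    t=(w[(x<x.min()+.016)]-c)@d; t=np.percentile(t,[.5,99.5])
    mid=c+d*t.mean()+v*-.0039   # mean visible surface of cylinder r5: pi/4*r
    hd=np.degrees(np.arctan2(-d[0],d[1]))
    print(n,len(b),"c",mid.round(4),"d",d.round(4),"heading",hd.round(2),"len",(t[1]-t[0]).round(4))
E
python3 bar.py
```

```text
scene 373 c [ 0.4535 -0.1267  0.1203] d [ 0.1758  0.9844 -0.0012] heading -10.13 len 0.1282
side 147 c [ 0.4516 -0.1211  0.1207] d [ 1.791e-01  9.838e-01 -4.000e-04] heading -10.32 len 0.1274
```

apply_moves:
  rows:
    - {"x": 12,"y": 26,"spin": 3.4}
    - {"x": 12,"y": 26,"spin": 3.4}
    - {"x": 12,"y": 26,"spin": 3.4}
    - {"x": 12,"y": 26,"spin": 3.4}
    - {"x": 12,"y": 26,"spin": 3.4}
    - {"x": 12,"y": 26,"spin": 3.4}
    - {"x": 12,"y": 26,"spin": 3.4}
    - {"x": 12,"y": 26,"spin": 3.4}
  jaw: 46

```text
invalid input
```

apply_moves:
  rows:
    - {"x": 12,"y": 26,"spin": 3.4}
    - {"x": 12,"y": 26,"spin": 3.4}
    - {"x": 12,"y": 26,"spin": 3.4}
    - {"x": 12,"y": 26,"spin": 3.4}
    - {"x": 12,"y": 26,"spin": 3.4}
    - {"x": 12,"y": 26,"spin": 3.4}
    - {"x": 12,"y": 26,"spin": 3.4}
    - {"x": 12,"y": 26,"spin": 3.2}

```text
invalid input
```

```bash
cat > st.py <<'E'
from h import *
from scipy.spatial.transform import Rotation as R
s=telemetry.sense(); q=s["ee_rot"]; r=R.from_quat([*q[1:],q[0]]).as_matrix()
print(s["time"],s["ee_pos"].round(4),"jawdir",np.degrees(np.arctan2(r[1,0],r[0,0])).round(2),"zax",r[:,2].round(3),"F",s["force"].round(2),"gap",round(s["finger_gap"],4),"q",s["q"].round(2))
E
python3 st.py; python3 - <<'E'
from h import *
p=cam("wrist"); save(p,"w1.png")
for r in models.place_of(p,"long_bar")[:2]: 
    u,v=r["location"][0]*512,r["location"][1]*384; f=f_of(p)
    a=np.array([u-p["cx"],v-p["cy"]]); rr=np.hypot(*a); th=rr/f; ray=np.array([*(a/rr*np.sin(th)),np.cos(th)])*[1,-1,-1]
    E=np.array(p["extrinsics"]); C=-E[:3,:3].T@E[:3,3]; g=E[:3,:3].T@ray
    print(r,u,v,C,C+g*(.125-C[2])/g[2])
E
```

```text
0.6 [ 0.2592 -0.5411  0.2313] jawdir -64.4 zax [-0. -0. -1.] F [-0.22 -0.24  0.13] gap 0.0856 q [-1.18  0.09  1.23 -0.    1.82 -0.06]
```

apply_moves:
  rows:
    - {"x": 12,"y": 26,"z": 0,"spin": 3.4}
    - {"x": 12,"y": 26,"z": 0,"spin": 3.4}
    - {"x": 12,"y": 26,"z": 0,"spin": 3.4}
    - {"x": 12,"y": 26,"z": 0,"spin": 3.4}
    - {"x": 12,"y": 26,"z": 0,"spin": 3.4}
    - {"x": 12,"y": 26,"z": 0,"spin": 3.4}
    - {"x": 12,"y": 26,"z": 0,"spin": 3.4}
    - {"x": 12,"y": 26,"z": 0,"spin": 3.4}
  jaw: 46

```text
time: 1.7
ee_pos: [0.3556, -0.3322, 0.2315]
ee_rot: [0.0, 0.948, -0.318, 0.0]
force: [1.0, 0.3, -0.2]
finger_gap: 0.046
```

apply_moves:
  rows:
    - {"x": 12,"y": 26,"z": 0,"spin": 3.4}
    - {"x": 12,"y": 26,"z": 0,"spin": 3.4}
    - {"x": 12,"y": 26,"z": 0,"spin": 3.4}
    - {"x": 12,"y": 26,"z": 0,"spin": 3.4}
    - {"x": 12,"y": 26,"z": 0,"spin": 3.4}
    - {"x": 12,"y": 26,"z": 0,"spin": 3.4}
    - {"x": 12,"y": 26,"z": 0,"spin": 3.4}
    - {"x": 12,"y": 26,"z": 0,"spin": 3.2}

```text
time: 2.7
ee_pos: [0.4516, -0.1242, 0.2315]
ee_rot: [0.0, 0.996, -0.088, 0.0]
force: [0.6, 0.3, -0.2]
finger_gap: 0.0462
```

```bash
python3 st.py; python3 - <<'E'
from h import *
p=cam("wrist"); save(p,"w1.png")
for r in models.place_of(p,"long_bar")[:2]: 
    u,v=r["location"][0]*512,r["location"][1]*384; f=f_of(p)
    a=np.array([u-p["cx"],v-p["cy"]]); rr=np.hypot(*a); th=rr/f; ray=np.array([*(a/rr*np.sin(th)),np.cos(th)])*[1,-1,-1]
    E=np.array(p["extrinsics"]); C=-E[:3,:3].T@E[:3,3]; g=E[:3,:3].T@ray
    print(r,u,v,C,C+g*(.122-C[2])/g[2])
E
```

```text
2.7 [ 0.4516 -0.1242  0.2315] jawdir -10.09 zax [ 0. -0. -1.] F [ 0.61  0.34 -0.19] gap 0.0462 q [-0.34 -0.26  1.57 -0.    1.84 -0.16]
{'location': [0.5045, 0.5065], 'score': 0.61} 258.304 194.49599999999998 [ 0.46480224 -0.04097931  0.37355973] [ 0.4503376 -0.127049   0.122    ]
```

View pics/w1.png

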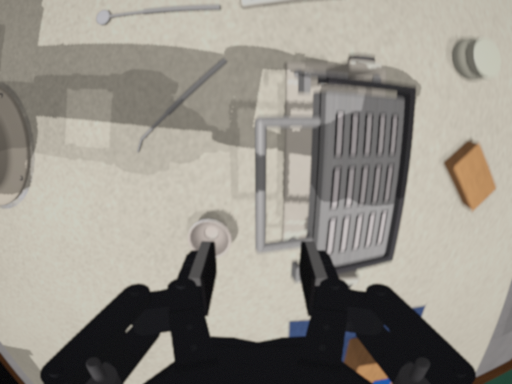

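The wrist view shows the bar vertical at column 260, rows 122–248. It lies between the fingers and parallel to the pads, which agrees with the fit. Descending.

apply_moves:
  rows:
    - {"x": 0,"y": 0,"z": -22,"spin": 0}
    - {"x": 0,"y": 0,"z": -22,"spin": 0}
    - {"x": 0,"y": 0,"z": -22,"spin": 0}
    - {"x": 0,"y": 0,"z": -22,"spin": 0}
    - {"x": 0,"y": 0,"z": -20,"spin": 0}
    - {"x": 0,"y": 0,"z": -12,"spin": 0}
    - {"x": 0,"y": 0,"z": -8,"spin": 0}
    - {"x": 0,"y": 0,"z": 0,"spin": 0}

```text
time: 3.8
ee_pos: [0.4511, -0.1251, 0.103]
ee_rot: [-0.0, 0.996, -0.089, -0.0]
force: [0.1, 1.0, -0.5]
finger_gap: 0.046
```

apply_moves:
  rows:
    - {"x": 0,"y": 0,"z": 0,"spin": 0}
    - {"x": 0,"y": 0,"z": 0,"spin": 0}
    - {"x": 0,"y": 0,"z": 0,"spin": 0}
    - {"x": 0,"y": 0,"z": 0,"spin": 0}
  jaw: 0
  force: 30

```text
time: 4.3
ee_pos: [0.4521, -0.1253, 0.1041]
ee_rot: [0.0, 0.996, -0.089, 0.001]
force: [3.8, -1.0, 1.6]
finger_gap: 0.0085
```

```bash
python3 st.py
```

```text
4.3 [ 0.4521 -0.1253  0.1041] jawdir -10.2 zax [ 0.002 -0.001 -1.   ] F [ 3.83 -0.97  1.58] gap 0.0085 q [-0.34 -0.26  1.79  0.    1.61 -0.17]
```

apply_moves:
  rows:
    - {"x": -2,"y": 0.35,"z": 0.6,"spin": 0}
    - {"x": -2,"y": 0.35,"z": 0.6,"spin": 0}
    - {"x": -1,"y": 0.2,"z": 0.3,"spin": 0}
    - {"x": 0,"y": 0,"z": 0,"spin": 0}

```text
time: 4.8
ee_pos: [0.4471, -0.1244, 0.1053]
ee_rot: [0.0, 0.996, -0.089, 0.001]
force: [7.2, -1.4, 0.6]
finger_gap: 0.0086
```

apply_moves:
  rows:
    - {"x": -1.5,"y": 0.3,"z": 0.4,"spin": 0}
    - {"x": 0,"y": 0,"z": 0,"spin": 0}

```text
time: 5.05
ee_pos: [0.4457, -0.1242, 0.1057]
ee_rot: [0.0, 0.996, -0.089, 0.002]
force: [7.2, -1.5, -1.0]
finger_gap: 0.0086
```

apply_moves:
  rows:
    - {"x": -1.5,"y": 0.3,"z": 0.4,"spin": 0}
    - {"x": 0,"y": 0,"z": 0,"spin": 0}

```text
time: 5.3
ee_pos: [0.4443, -0.1239, 0.1061]
ee_rot: [0.0, 0.996, -0.089, 0.002]
force: [8.3, -1.6, -0.7]
finger_gap: 0.0089
```

apply_moves:
  rows:
    - {"x": -1,"y": 0.2,"z": 0.3,"spin": 0}
    - {"x": 0,"y": 0,"z": 0,"spin": 0}

```text
time: 5.55
ee_pos: [0.4436, -0.1238, 0.1063]
ee_rot: [0.0, 0.996, -0.089, 0.002]
force: [10.3, -1.9, -1.5]
finger_gap: 0.0087
```

apply_moves:
  rows:
    - {"x": -1,"y": 0.2,"z": 0.3,"spin": 0}
    - {"x": 0,"y": 0,"z": 0,"spin": 0}

```text
time: 5.8
ee_pos: [0.4435, -0.1238, 0.1063]
ee_rot: [0.0, 0.996, -0.089, 0.003]
force: [14.9, -2.8, -4.1]
finger_gap: 0.0088
```

apply_moves:
  rows:
    - {"x": -1,"y": 0.2,"z": 0.3,"spin": 0}
    - {"x": 0,"y": 0,"z": 0,"spin": 0}

```text
time: 6.05
ee_pos: [0.4436, -0.1238, 0.1068]
ee_rot: [0.001, 0.996, -0.089, 0.005]
force: [20.5, -4.4, -7.5]
finger_gap: 0.0088
```

apply_moves:
  rows:
    - {"x": 0,"y": 0,"z": 0,"spin": 0}
    - {"x": 0,"y": 0,"z": 0,"spin": 0}
    - {"x": 0,"y": 0,"z": 0,"spin": 0}
    - {"x": 0,"y": 0,"z": 0,"spin": 0}
    - {"x": 0,"y": 0,"z": 0,"spin": 0}
    - {"x": 0,"y": 0,"z": 0,"spin": 0}
    - {"x": 0,"y": 0,"z": 0,"spin": 0}
    - {"x": 0,"y": 0,"z": 0,"spin": 0}

```text
time: 7.05
ee_pos: [0.4436, -0.1238, 0.1068]
ee_rot: [0.001, 0.996, -0.089, 0.004]
force: [20.0, -4.1, -6.2]
finger_gap: 0.0089
```

```bash
python3 st.py; python3 - <<'E'
import numpy as np
P=np.array([.5477,-.1425,.095]); h=np.array([.984,-.177])
# commanded now = TCP cmd (sum of shifts from .4516,-.1242,.2315)
cmd=np.array([.4516-.0110,-.1242+.0019,.2315-.128+.0029])
print("cmd",cmd); prev=cmd
ths=np.concatenate([[.275,.30],np.linspace(.30,3.1416,33)[1:]])
for i,t in enumerate(ths):
    r=.1025
    T=np.array([*(P[:2]-h*r*np.cos(t)),P[2]+r*np.sin(t)-.019]); print(i,round(t,3),((T-prev)*1000).round(1),T.round(4)); prev=T
E
```

```text
7.05 [ 0.4436 -0.1238  0.1068] jawdir -10.19 zax [ 0.009 -0.002 -1.   ] F [19.97 -4.06 -6.18] gap 0.0089 q [-0.35 -0.29  1.81  0.    1.62 -0.17]
cmd [ 0.4406 -0.1223  0.1064]
0 0.275 [10.  -2.7 -2.6] [ 0.4506 -0.125   0.1038]
1 0.3 [ 0.7 -0.1  2.5] [ 0.4513 -0.1252  0.1063]
2 0.389 [ 3.  -0.5  8.6] [ 0.4544 -0.1257  0.1149]
3 0.478 [ 3.8 -0.7  8.3] [ 0.4581 -0.1264  0.1231]
4 0.566 [ 4.5 -0.8  7.9] [ 0.4626 -0.1272  0.131 ]
5 0.655 [ 5.1 -0.9  7.5] [ 0.4677 -0.1281  0.1385]
6 0.744 [ 5.8 -1.   7. ] [ 0.4735 -0.1292  0.1454]
7 0.833 [ 6.4 -1.1  6.4] [ 0.4798 -0.1303  0.1518]
8 0.922 [ 6.9 -1.2  5.8] [ 0.4867 -0.1315  0.1576]
9 1.01 [ 7.4 -1.3  5.2] [ 0.4941 -0.1329  0.1628]
10 1.099 [ 7.8 -1.4  4.5] [ 0.5019 -0.1343  0.1673]
11 1.188 [ 8.1 -1.5  3.8] [ 0.51   -0.1357  0.1711]
12 1.277 [ 8.4 -1.5  3. ] [ 0.5185 -0.1372  0.1741]
13 1.366 [ 8.7 -1.6  2.2] [ 0.5271 -0.1388  0.1763]
14 1.454 [ 8.8 -1.6  1.5] [ 0.536  -0.1404  0.1778]
15 1.543 [ 8.9 -1.6  0.7] [ 0.5449 -0.142   0.1785]
16 1.632 [ 9.  -1.6 -0.2] [ 0.5539 -0.1436  0.1783]
17 1.721 [ 8.9 -1.6 -1. ] [ 0.5628 -0.1452  0.1773]
18 1.81 [ 8.8 -1.6 -1.8] [ 0.5716 -0.1468  0.1756]
19 1.898 [ 8.6 -1.5 -2.5] [ 0.5802 -0.1483  0.173 ]
20 1.987 [ 8.3 -1.5 -3.3] [ 0.5885 -0.1498  0.1697]
21 2.076 [ 8.  -1.4 -4. ] [ 0.5965 -0.1513  0.1657]
22 2.165 [ 7.6 -1.4 -4.8] [ 0.6041 -0.1527  0.1609]
23 2.254 [ 7.2 -1.3 -5.4] [ 0.6113 -0.1539  0.1555]
24 2.342 [ 6.7 -1.2 -6. ] [ 0.618  -0.1552  0.1495]
25 2.431 [ 6.1 -1.1 -6.6] [ 0.6242 -0.1563  0.1428]
26 2.52 [ 5.5 -1.  -7.2] [ 0.6297 -0.1572  0.1357]
27 2.609 [ 4.9 -0.9 -7.6] [ 0.6346 -0.1581  0.1281]
28 2.698 [ 4.2 -0.8 -8. ] [ 0.6388 -0.1589  0.12  ]
29 2.786 [ 3.5 -0.6 -8.4] [ 0.6423 -0.1595  0.1116]
30 2.875 [ 2.7 -0.5 -8.7] [ 0.645 -0.16   0.103]
31 2.964 [ 2.  -0.4 -8.9] [ 0.647  -0.1604  0.0941]
32 3.053 [ 1.2 -0.2 -9. ] [ 0.6482 -0.1606  0.0851]
33 3.142 [ 0.4 -0.1 -9.1] [ 0.6486 -0.1606  0.076 ]
```

The latch held for 1 s at about 20 N without moving. Next I'll ease back to a radius of about 102 mm and swing.

apply_moves:
  rows:
    - {"x": 4,"y": -0.8,"z": -1,"spin": 0}
    - {"x": 3,"y": -0.7,"z": -0.8,"spin": 0}
    - {"x": 3,"y": -0.7,"z": -0.8,"spin": 0}
    - {"x": 0.7,"y": -0.1,"z": 2.5,"spin": 0}
    - {"x": 3,"y": -0.5,"z": 8.6,"spin": 0}
    - {"x": 3.8,"y": -0.7,"z": 8.3,"spin": 0}
    - {"x": 4.5,"y": -0.8,"z": 7.9,"spin": 0}
    - {"x": 0,"y": 0,"z": 0,"spin": 0}

```text
time: 8.05
ee_pos: [0.4632, -0.1273, 0.1323]
ee_rot: [0.0, 0.996, -0.089, 0.001]
force: [4.7, 0.2, -1.9]
finger_gap: 0.0086
```

apply_moves:
  rows:
    - {"x": 5.1,"y": -0.9,"z": 7.5,"spin": 0}
    - {"x": 5.8,"y": -1,"z": 7,"spin": 0}
    - {"x": 6.4,"y": -1.1,"z": 6.4,"spin": 0}
    - {"x": 6.9,"y": -1.2,"z": 5.8,"spin": 0}
    - {"x": 7.4,"y": -1.3,"z": 5.2,"spin": 0}
    - {"x": 7.8,"y": -1.4,"z": 4.5,"spin": 0}
    - {"x": 8.1,"y": -1.5,"z": 3.8,"spin": 0}
    - {"x": 0,"y": 0,"z": 0,"spin": 0}

```text
time: 9.05
ee_pos: [0.5107, -0.136, 0.1744]
ee_rot: [0.0, 0.996, -0.089, 0.002]
force: [-3.1, 1.5, 6.2]
finger_gap: 0.0086
```

```bash
python3 st.py; python3 - <<'E'
from h import *
p=cam("side"); save(p,"s2.png")
E
```

```text
9.05 [ 0.5107 -0.136   0.1744] jawdir -10.2 zax [ 0.003 -0.001 -1.   ] F [-3.09  1.47  6.17] gap 0.0086 q [-0.32 -0.11  1.53 -0.    1.72 -0.15]
```

View pics/s2.png

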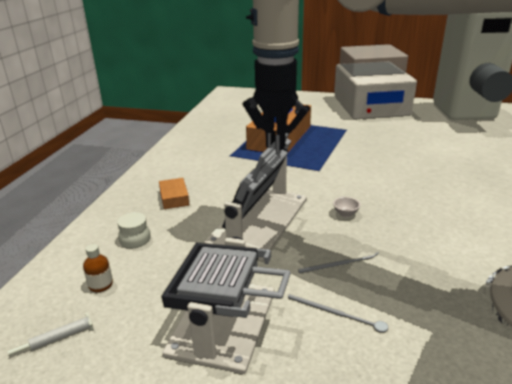

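Side view: the cassette is nearly upright in the grip, around (262,185), and the short one is untouched. The z force says the tool sits about 3 mm low, so I'll raise the path.

apply_moves:
  rows:
    - {"x": 8.4,"y": -1.5,"z": 7,"spin": 0}
    - {"x": 8.7,"y": -1.6,"z": 2.2,"spin": 0}
    - {"x": 8.8,"y": -1.6,"z": 1.5,"spin": 0}
    - {"x": 8.9,"y": -1.6,"z": 0.7,"spin": 0}
    - {"x": 9,"y": -1.6,"z": -0.2,"spin": 0}
    - {"x": 8.9,"y": -1.6,"z": -1,"spin": 0}
    - {"x": 8.8,"y": -1.6,"z": -1.8,"spin": 0}
    - {"x": 0,"y": 0,"z": 0,"spin": 0}

```text
time: 10.1
ee_pos: [0.573, -0.1472, 0.1802]
ee_rot: [0.0, 0.996, -0.089, 0.002]
force: [0.6, 1.0, 4.2]
finger_gap: 0.0084
```

apply_moves:
  rows:
    - {"x": 8.6,"y": -1.5,"z": -2.5,"spin": 0}
    - {"x": 8.3,"y": -1.5,"z": -3.3,"spin": 0}
    - {"x": 8,"y": -1.4,"z": -4,"spin": 0}
    - {"x": 7.6,"y": -1.4,"z": -4.8,"spin": 0}
    - {"x": 7.2,"y": -1.3,"z": -5.4,"spin": 0}
    - {"x": 6.7,"y": -1.2,"z": -6,"spin": 0}
    - {"x": 6.1,"y": -1.1,"z": -6.6,"spin": 0}
    - {"x": 0,"y": 0,"z": 0,"spin": 0}

```text
time: 11.1
ee_pos: [0.6245, -0.1564, 0.146]
ee_rot: [0.0, 0.996, -0.089, 0.0]
force: [0.8, -0.9, 0.3]
finger_gap: 0.0087
```

apply_moves:
  rows:
    - {"x": 5.5,"y": -1,"z": -7.2,"spin": 0}
    - {"x": 4.9,"y": -0.9,"z": -7.6,"spin": 0}
    - {"x": 4.2,"y": -0.8,"z": -8,"spin": 0}
    - {"x": 3.5,"y": -0.6,"z": -8.4,"spin": 0}
    - {"x": 2.7,"y": -0.5,"z": -8.7,"spin": 0}
    - {"x": 0,"y": 0,"z": 0,"spin": 0}

```text
time: 11.85
ee_pos: [0.6444, -0.16, 0.1055]
ee_rot: [-0.0, 0.996, -0.089, -0.001]
force: [-2.5, -0.3, -0.7]
finger_gap: 0.0087
```

apply_moves:
  rows:
    - {"x": 2,"y": -0.4,"z": -8.9,"spin": 0}
    - {"x": 1.2,"y": -0.2,"z": -9,"spin": 0}
    - {"x": 0.2,"y": 0,"z": -5,"spin": 0}
    - {"x": 0,"y": 0,"z": 0,"spin": 0}

```text
time: 12.35
ee_pos: [0.6476, -0.1606, 0.0833]
ee_rot: [-0.0, 0.996, -0.089, -0.001]
force: [-2.7, -1.5, -1.0]
finger_gap: 0.0084
```

apply_moves:
  rows:
    - {"x": 0,"y": 0,"z": -2,"spin": 0}
    - {"x": 0,"y": 0,"z": -2,"spin": 0}
    - {"x": 0,"y": 0,"z": 0,"spin": 0}

```text
time: 12.72
ee_pos: [0.649, -0.1609, 0.0829]
ee_rot: [0.0, 0.996, -0.089, 0.002]
force: [-3.5, 0.3, 7.8]
finger_gap: 0.0087
```

apply_moves:
  rows:
    - {"x": 0,"y": 0,"z": -2,"spin": 0}
    - {"x": 0,"y": 0,"z": -2,"spin": 0}
    - {"x": 0,"y": 0,"z": 0,"spin": 0}
    - {"x": 0,"y": 0,"z": 0,"spin": 0}

```text
time: 13.22
ee_pos: [0.6506, -0.1611, 0.0827]
ee_rot: [0.001, 0.996, -0.089, 0.005]
force: [-3.1, 0.5, 19.2]
finger_gap: 0.0087
```

```bash
cat > lid.py <<'E'
from fit import *
for n in("scene","side"):
    p=cam(n); save(p,n+str(p["shot"])+".png"); print(p["shot"])
    w=cloud(p).reshape(-1,3); w=w[~np.isnan(w).any(1)]; h=np.array([.984,-.177]); r=w[:,:2]-[.5477,-.1425]; x=r@h; y=r@[.177,.984]
    w=w[(abs(x)<.042)&(abs(y)<.08)&(w[:,2]>.085)&(w[:,2]<.125)]; rng=np.random.default_rng(0); best=0
    for _ in range(300):
        a=w[rng.choice(len(w),3,False)]; nn=np.cross(a[1]-a[0],a[2]-a[0]); L=np.linalg.norm(nn)
        if L<1e-5 or abs(nn[2])<.9*L: continue
        k=abs((w-a[0])@nn)/L<.002
        if k.sum()>best: best=k.sum(); K=k
    c=w[K].mean(0); nn=np.linalg.svd(w[K]-c)[2][2]; nn*=np.sign(nn[2]); print(n,len(w),best,c.round(4),nn.round(4),"tilt along x",(nn[:2]@h).round(4))
E
python3 lid.py
```

```text
10
scene 1629 1528 [ 0.5417 -0.1969  0.1095] [-0.0024 -0.0014  1.    ] tilt along x -0.0021
11
side 1515 1460 [ 0.5474 -0.1372  0.1099] [ 8.e-04 -6.e-04  1.e+00] tilt along x 0.0009
```

Level at the stop: both cameras give a tilt under 0.003 rad. Now I'll unload and release.

apply_moves:
  rows:
    - {"x": 0,"y": 0,"z": 2,"spin": 0}
    - {"x": 0,"y": 0,"z": 2,"spin": 0}
    - {"x": 0,"y": 0,"z": 0,"spin": 0}

```text
time: 13.7
ee_pos: [0.6489, -0.1609, 0.0829]
ee_rot: [0.0, 0.996, -0.089, 0.002]
force: [-2.8, -0.3, 9.1]
finger_gap: 0.0085
```

apply_moves:
  rows:
    - {"x": 0,"y": 0,"z": 0,"spin": 0}
    - {"x": 0,"y": 0,"z": 0,"spin": 0}
    - {"x": 0,"y": 0,"z": 0,"spin": 0}
    - {"x": 0,"y": 0,"z": 0,"spin": 0}
  jaw: 44

```text
time: 14.2
ee_pos: [0.6479, -0.1605, 0.0799]
ee_rot: [-0.0, 0.996, -0.089, -0.0]
force: [0.6, 0.6, 0.0]
finger_gap: 0.044
```

apply_moves:
  rows:
    - {"x": 0,"y": 0,"z": 6,"spin": 0}
    - {"x": 0,"y": 0,"z": 12,"spin": 0}
    - {"x": 0,"y": 0,"z": 18,"spin": 0}
    - {"x": 0,"y": 0,"z": 22,"spin": 0}
    - {"x": 0,"y": 0,"z": 22,"spin": 0}
    - {"x": 0,"y": 0,"z": 22,"spin": 0}
    - {"x": 0,"y": 0,"z": 22,"spin": 0}
    - {"x": 0,"y": 0,"z": 0,"spin": 0}

```text
time: 15.2
ee_pos: [0.649, -0.1609, 0.2087]
ee_rot: [0.001, 0.996, -0.089, 0.003]
force: [-0.4, -0.6, 0.1]
finger_gap: 0.044
```

```bash
python3 st.py; python3 lid.py; python3 -c "
from h import *
a=cam('scene');b=cam('side');cv2.imwrite('pics/end.png',cv2.resize(np.hstack([a['pixels'],b['pixels']])[:,:,::-1],(800,300)))"
```

```text
15.2 [ 0.649  -0.1609  0.2087] jawdir -10.2 zax [ 0.006 -0.002 -1.   ] F [-0.41 -0.58  0.08] gap 0.044 q [-0.29  0.27  1.07  0.    1.79 -0.12]
12
scene 2372 2241 [ 0.5461 -0.1849  0.1094] [-1.4e-03  3.0e-04  1.0e+00] tilt along x -0.0014
13
side 1511 1449 [ 0.5474 -0.1369  0.1099] [ 1.9e-03 -3.0e-04  1.0e+00] tilt along x 0.0019
```

View pics/end.png

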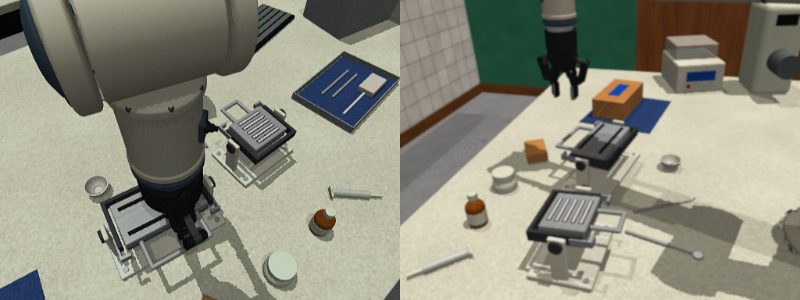

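The long cassette now lies underside up with its bar on the far side, around (575,135) in the side half of the picture. The gripper is clear above it, and the short cassette is as it was at the start.

```bash
python3 -c "
from h import *
print(ticket.sign_off())"
```

```text
the job is handed in; nothing more can be done
None
```

The long cassette is upside down and level in its stand, released with the gripper clear above it, and the job is handed in. It took about 15.5 s of the 38 s allowed.

- **Tug:** I gripped the long bar while the cassette was right side up and pulled it straight outwards until it stopped moving. I held it there for 1 s at about 20 N, and the position did not change, so the latch held.
- **Swing:** I eased the pull off, then swung the bar over the top and down to the far side until it met the stop. The highest reading there was about 19 N.
- **Final checks:** After release, both cameras showed the cassette level to within 0.002 rad. The bar is on the far side and the tool reads no contact force. In the pictures the short cassette looks as it did at the start; I did not measure its position again.
- **Disagreement:** Partway over, the z force showed the tool about 3 mm too low on the arc (roughly 6 N inward), so I raised the path by 4 mm. The likely cause is that the bar sat a few millimetres nearer the fingertips than I had assumed.

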